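Clamp a frame moulding in the bench vise

TASK

Get the picture frame moulding clamped for drilling: first clear the red-lidded wax jar out of the vise and stand it upright in the empty compartment of the jar crate, then stand the moulding on the vise bed between the jaws, about in the middle and lengthwise across the vise, gilt edge up, and let go of it. Then crank the red handle clockwise until the sliding jaw grips the moulding firmly and squarely against the fixed jaw. Do not tip the jar over, and leave everything else on the bench where it is.

Things in the scene. Friction and masses are not known exactly. Their poses are not given: they have to be found in the camera images.
- vise: Green bench vise, fixed (wooden foot 245 x 130 mm). Origin: centre of its underside, on the bench; +x runs along the screw from the crank (robot's end) to the fixed jaw, z up. Flat bed 100 mm wide at z = 62 mm; jaws 100 mm wide, tops at z = 92; fixed jaw's face at x = +75, its back at +102. End block at x = -84 to -62, top z = 96. Only the crank handle at the top of its circle stands higher.
- fixed_jaw: The vise's fixed far jaw, steel, 27 x 100 x 30 mm. Origin: foot of its clamping face, in the middle of its width.
- jaw: Sliding steel jaw with cork face, 100 mm wide, 30 mm high above the bed. Origin: on the bed, mid width, in the plane of the unpressed cork. Slides along the vise's +x, 20 mm per crank turn; gap to the fixed jaw in mm = 56 - 3.183 x crank (rad). The cork face is sprung: it yields up to 4 mm at 10 N per mm, then the jaw is hard against the work and the crank stops.
- crank (a joint): Crank angle a in rad, 0 to 13 (two turns); grows clockwise as seen looking along the vise's +x (from the robot), which closes the jaw. Its axis is along the vise's x at y = 0, z = 78 mm; the handle's axis is at vise y = 38 cos(a), z = 78 + 38 sin(a) mm. Stays where left; about 4 N at the handle turns it while the jaw is free, about 8 N when gripping.
- crank_grip (a point): Middle of the red crank handle: a freely spinning cylinder, 15 mm diameter, 60 mm long, axis along the vise's x, sticking out towards the robot 38 mm off the crank axis. This point is at vise x = -137 mm; the handle runs from x = -102 (crank arm) to -162. It can be pinched from straight above and led round its circle without turning the gripper.
- jar: Wax jar with a red band and red lid, amber glass, a cylinder of 34 mm diameter and 75 mm height, 0.11 kg; stands upright on the vise bed between the jaws at the start. Origin: centre of its underside.
- crate: Fixed open plywood crate of 192 x 72 mm (x, y), 42 mm high, walls 5 mm, floor 5 mm, with three compartments in a row along its x (centres at x = -62, 0, +62 mm, each about 57 x 62 mm inside). Origin: centre of its underside.
- cell_pad: Green disc, 40 mm diameter, 3 mm thick, fixed on the floor of the one empty compartment, at its centre; the jar is to stand on it. Origin: centre of the disc's underside (5 mm above the bench), its top is 3 mm higher.
- jar_white: Jar like the other, with a white band and lid, in a compartment of the crate; leave it. Origin: centre of its underside.
- jar_blue: Jar like the other, with a blue band and lid, in a compartment of the crate; leave it. Origin: centre of its underside.
- moulding: Short length of frame moulding, a straight bar 24 mm thick (its x), 110 mm long (its y) and 60 mm high (its z), dark wood with a gilt top edge and one gilt side, about 0.2 kg; stands on the bench with the gilt edge up. Either side may face the fixed jaw. Origin: centre of its underside.
- weight: Black cast-iron flat weight with a knob, 100 x 65 x 42 mm; leave it. Origin: centre of its underside.
- ornament: Gilt plaster corner ornament, an L with legs of 85 mm, 29 mm high; leave it. Origin: underside at the corner of the L.
- hanger: Brass oval hanging plate, 62 x 28 x 4 mm; leave it. Origin: centre of its underside.
- drill: Hand drill with red handles lying flat, 290 mm long, 76 mm high; leave it. Origin: underside near the gear wheel.
- tape: Yellow tape measure, 65 x 65 x 35 mm; leave it. Origin: centre of its underside.

How it is judged:
By the outcome, as a careful person would: the job done as asked, in the order asked, and still so for the second after the job is handed in, with the robot touching nothing.
It also fails if it takes over 72 s, if anything falls off the work surface, if the arm or the gripper's body presses on something with over 40 N, if the wrist force passes 120 N, or if a joint passes its speed limit or range.

ROBOT

A 6-joint arm with a two-finger parallel gripper is mounted at the origin on the work surface. World frame = base frame: x ahead of the robot, y to its left, z up, the work surface at z = 0. Lengths are in m, angles in degrees, forces in N, time in s.
With the tool pointing down it reaches from about 0.35 to 0.725 m from the base axis. Payload 4.3 kg.
Tool frame: the origin (TCP) lies between the finger pads; the fingertips stand 11 mm ahead of it and the grasp point (between the pads) lies 8 mm behind it; z points along the fingers, y is the line along which they close (so a half turn about z gives the same grasp; the last joint's range is limited). The gripper opens to 85 mm and grips with 20 to 120 N. Pads are 22 mm wide; open, the fingers measure 114 mm over their backs; the gripper's body (76 mm by 85 mm) begins 54 mm behind the grasp point. The pads swing forward as they close: fully open they stand 13 mm farther back than shut.
Start: joints at [56.992, 21.618, 4.641, 73.018, 0, 83.68], TCP at [0.258, 0.514, 0.242] pointing down, gripper open.
Joint ranges: [-156.06, 156.06], [-48.1, 94.91], [-58.44, 69.94], [-101.28, 121.22], [-78.64, 73.56], [-180, 180]. Speed limits (degrees/s): [147.25, 147.25, 180, 180, 180, 180].

INTERFACE

Orientations are given as [roll, pitch, yaw] about the fixed x, y, z axes, in that order (R = Rz(yaw) Ry(pitch) Rx(roll)).
In Python, from station import status, get_image, r, spot_in, spot_point gives the robot as it stands.
- The arm moves only by the tool move_arm, never from a script. Its argument "plan" is a list of rows, each a list of 7 numbers: the finger opening in m, from 0 to 0.0854, then the shift along the tool's x, y, z in m, then the turn, a rotation vector about the tool's x, y, z in rad. A call has exactly 8 rows; each row is the pose to reach, as a shift and turn from the pose commanded when the call began, along the tool's axes at that moment; what a row does not reach only later rows make up. A row lasts 1/12 s, in which the tool goes at most 41.7 mm and 7.16 degrees, less where a joint would pass 70% of its speed; a pose out of reach is approached as far as the arm can. A call with a gripper value outside its range is refused whole. The fingers move at their own pace and stop on an object; the grip force is fixed at half the most. Time passes only in rows, so rows that repeat a pose let the fingers close, or fill a call up. It gives the time, the measured TCP pose, the force, the opening and the grip force at its end, in the units of the state.
- status.sense(): the state, without advancing time (a new reading comes with each control period).
- get_image(name): name is "scene" or "top"; returns a dict with "frame" (400x640x3 uint8, blue, green, red), "fx", "fy", "cx", "cy" (pixels), "dist" ([k1, k2, p1, p2, k3] as OpenCV has them; the pictures are not rectified), "cam_to_world" (4x4, takes a point from camera to world coordinates). Camera axes: x right, y up, looking along -z (the intrinsics and any distortion apply to the point x, -y, -z); pixel columns grow to the right and rows downward; lengths in m; the calibration is good to about 2 mm. A picture is of the moment at which its call begins. There is no depth.
- r.close_job(): hands the job in; it is judged then, once.
Trained networks look in the newest picture that a camera, given by its name, has taken for a name from the list of things; names that differ only in an ending like _2 or _b are one class to them, and where a whole thing is asked for, a point or a joint stands for the part that bears it (a point fixed in the world has none). Each returns a list of dicts, best first, with "conf" (0 to 1); they miss things now and then, are a little off and sometimes report something else, mostly with a low value. They report only what shows in the picture. A call takes as long as a camera call.
- spot_in(camera, query): "location" ([x, y, z] in m, in world coordinates, good to about 4 mm: the middle of the surface that is visible of it).
- spot_point(camera, query): "location" ([x, y, z] in m, in world coordinates, good to about 4 mm: a listed point, or the origin of a listed thing).
The state is a dict: "time": time; "joint_positions": joint angles; "dq": joint speeds; "joint_torque": joint torques, N m; "position": TCP position; "eef_rot": TCP orientation; "contact_force": force on the tool from outside, world axes, zero at the start; "ft_torque": the same for the moment, N m; "finger_gap": finger opening in m; "grip_force": force on a finger pad.
Only numpy, scipy, OpenCV 4.12 (cv2) and the standard library are available. Lean on these libraries where they do the work, as an engineer would, in place of code of your own. Each camera call takes 0.05 s, during which the arm holds its last target. There are 200 camera calls.

## Working session

There is one attempt and no reset: what is moved stays moved. The work goes in short steps, Python scripts to look and compute and a tool call to move; the robot and the scene stay as the last step left them, time stands still between calls to the robot, and variables do not carry over. Pictures are saved under pics/ and viewed, at most 10 in all, crops included, and the job is handed in when it is done.

Besides the shell and the picture viewer there is one more tool, called after "Emit:" as a command line: name --pt "numbers of a row" for each row, then --argument value for the rest. move_arm: Moves the arm, as the interface text tells. Its arguments: {"type":"object","properties":{"plan":{"type":"array"}},"required":["plan"]}

```bash
mkdir -p pics; ls; python3 - <<'E'
from station import status,get_image,spot_in,spot_point
import cv2,numpy as np
s=status.sense(); print(s["time"],s["position"],s["eef_rot"],s["finger_gap"])
for c in("scene","top"):
    im=get_image(c); cv2.imwrite(f"pics/{c}0.png",im["frame"]); print(c,im["fx"],np.round(im["cam_to_world"],3).tolist(),im["dist"])
    for q in["vise","fixed_jaw","jaw","crank_grip","jar","crate","cell_pad","jar_white","jar_blue","moulding","weight","ornament","drill","tape","hanger"]:
        for f in(spot_point,spot_in):
            print(q,f.__name__[-5:],[(np.round(d["location"],3).tolist(),round(d["conf"],2)) for d in f(c,q)[:2]])
E
```

```text
pics
0.0 [0.25789434 0.51319901 0.24133797] [-1.79881004e+02 -1.34626460e-02  1.53311565e+02] 0.08548986068599022
scene 459.4329056229856 [[-0.139, -0.697, 0.704, 1.419], [0.99, -0.112, 0.084, 0.082], [0.02, 0.709, 0.705, 0.936], [0.0, 0.0, 0.0, 1.0]] [-0.02961115  0.          0.          0.          0.        ]
vise call [([0.603, -0.058, 0.003], 0.93)]
vise call [([0.642, -0.047, 0.065], 0.87)]
fixed_jaw call [([0.673, -0.042, 0.058], 0.68)]
fixed_jaw call [([0.694, -0.036, 0.089], 0.8)]
jaw call [([0.623, -0.049, 0.058], 0.87), ([0.529, 0.258, -0.002], 0.36)]
jaw call [([0.611, -0.038, 0.092], 0.82)]
crank_grip call [([0.467, -0.103, 0.115], 0.59)]
crank_grip call [([0.763, 0.184, 0.02], 0.75), ([0.502, -0.095, 0.115], 0.44)]
jar call [([0.656, -0.071, 0.058], 0.68)]
jar call [([0.667, -0.066, 0.122], 0.87)]
crate call [([0.531, 0.26, 0.001], 0.65)]
crate call [([0.553, 0.253, 0.025], 0.67)]
cell_pad call [([0.469, -0.104, 0.115], 0.21)]
cell_pad call []
jar_white call [([0.472, 0.271, 0.002], 0.84), ([0.53, 0.259, 0.0], 0.19)]
jar_white call [([0.481, 0.27, 0.062], 0.63)]
jar_blu
[... 1853 characters left out ...]
ll [([0.597, -0.058, 0.001], 0.32), ([0.376, 0.165, -0.0], 0.21)]
jar_blue call [([0.59, 0.237, 0.076], 0.7)]
moulding call [([0.481, -0.351, 0.0], 0.85)]
moulding call [([0.478, -0.347, 0.06], 0.84)]
weight call [([0.749, 0.188, 0.004], 0.56)]
weight call [([0.746, 0.186, 0.024], 0.63)]
ornament call [([0.372, -0.203, -0.004], 0.83)]
ornament call [([0.358, -0.204, 0.015], 0.65)]
drill call [([0.731, -0.268, -0.0], 0.82)]
drill call [([0.748, -0.265, 0.031], 0.79), ([0.744, 0.185, 0.024], 0.73)]
tape call [([0.703, 0.335, 0.002], 0.87)]
tape call [([0.698, 0.331, 0.034], 0.63), ([0.591, 0.236, 0.078], 0.5)]
hanger call [([0.379, 0.166, 0.0], 0.59)]
hanger call [([0.38, 0.165, 0.002], 0.86)]
```

View images.

View pics/top0.png

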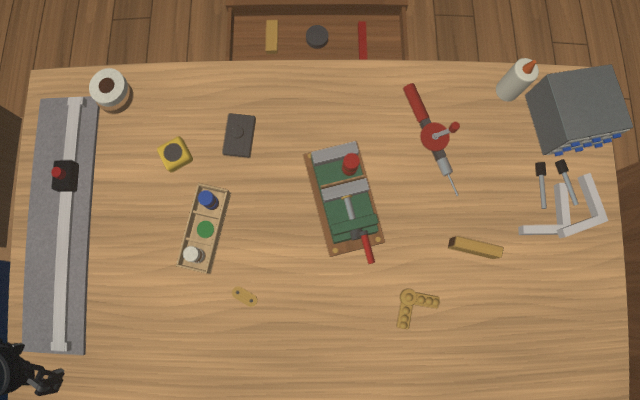

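View pics/scene0.png

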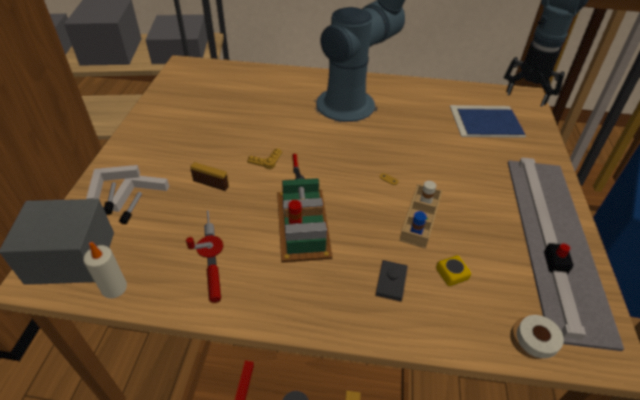

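```bash
cat > h.py <<'E'
import numpy as np,cv2
from station import status,get_image,spot_in,spot_point
def cam(im):
    T=np.array(im["cam_to_world"])@np.diag([1,-1,-1,1.]); W=np.linalg.inv(T)
    K=np.array([[im["fx"],0,im["cx"]],[0,im["fy"],im["cy"]],[0,0,1.]])
    return T,W,K,np.array(im["dist"],float)
def proj(im,P):
    T,W,K,d=cam(im)
    return cv2.projectPoints(np.array(P,float).reshape(-1,3),cv2.Rodrigues(W[:3,:3])[0],W[:3,3],K,d)[0][:,0]
def ray(im,uv,z):
    T,W,K,d=cam(im); n=cv2.undistortPoints(np.array(uv,float).reshape(-1,1,2),K,d)[:,0]
    D=np.c_[n,np.ones(len(n))]@T[:3,:3].T; return T[:3,3]+D*((z-T[2,3])/D[:,2])[:,None]
def fr(o,yaw,P):  # local mm -> world
    c,s=np.cos(np.radians(yaw)),np.sin(np.radians(yaw)); P=np.array(P,float)/1e3
    return P@np.array([[c,-s,0],[s,c,0],[0,0,1]]).T+np.array(o)
def box(x0,x1,y0,y1,z): return [(x0,y0,z),(x1,y0,z),(x1,y1,z),(x0,y1,z)]
def crop(im,u0,v0,u1,v1,k,polys):
    c=cv2.resize(im["frame"][v0:v1,u0:u1],None,fx=k,fy=k,interpolation=cv2.INTER_CUBIC)
    for P,col in polys:
        p=((proj(im,P)-[u0,v0]+.5)*k).round().astype(int); cv2.polylines(c,[p],True,col,1)
    return c
E
python3 - <<'E'
from h import *
V=([.600,-.058,0],15); M=([.481,-.352,0],-10); C=([.5305,.2595,0],-13.5)
R=(0,0,255);Y=(0,255,255);B=(255,0,0)
polys=[(fr(*V,box(-122.5,122.5,-65,65,0)),R),(fr(*V,box(75,102,-50,50,92)),Y),(fr(*V,box(-84,-62,-50,50,96)),B),(fr(*V,[(24.6,-50,92),(24.6,50,92)]),Y),
 (fr(*V,[(-102,-5,115),(-162,-5,115)]),Y),(fr(*M,box(-12,12,-55,55,60)),R),(fr(*C,box(-96,96,-36,36,42)),R),
 (fr([.655,-.0685,0],0,[(17*np.cos(t),17*np.sin(t),136) for t in np.linspace(0,6.28,24)]),Y)]
t=get_image("top"); s=get_image("scene")
a=crop(t,295,135,395,270,4,polys); b=crop(s,270,145,340,265,4,polys); m=crop(t,440,225,515,270,4,polys); c=crop(t,170,180,235,277,3,polys)
o=np.zeros((600,800,3),np.uint8)
for i,x,y in((a,0,0),(b[:,:],402,0),): h,w=min(600-y,i.shape[0]),min(800-x,i.shape[1]); o[y:y+h,x:x+w]=i[:h,:w]
cv2.imwrite("pics/ov1.png",o)
o=np.zeros((300,800,3),np.uint8); o[:m.shape[0],:m.shape[1]]=m; o[:c.shape[0],320:320+c.shape[1]]=c; cv2.imwrite("pics/ov2.png",o)
E
```

```text
(no output)
```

View pics/ov1.png

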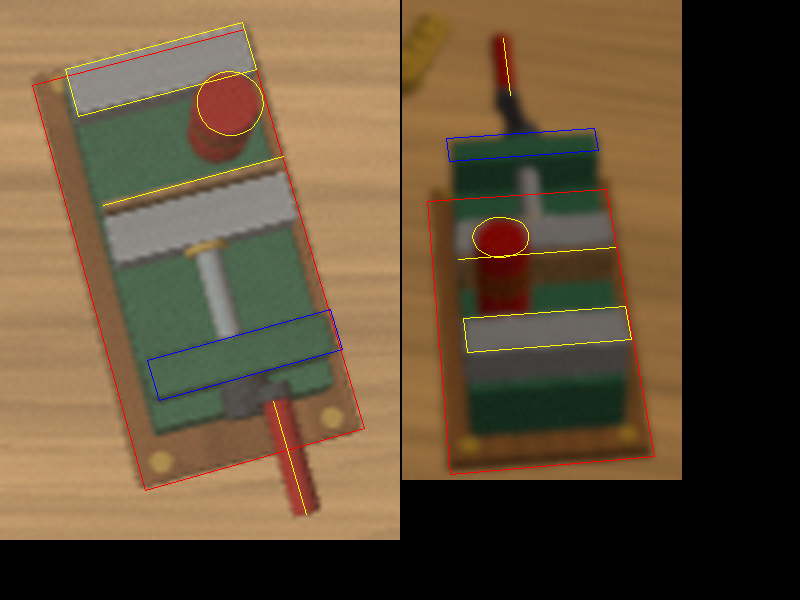

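View pics/ov2.png

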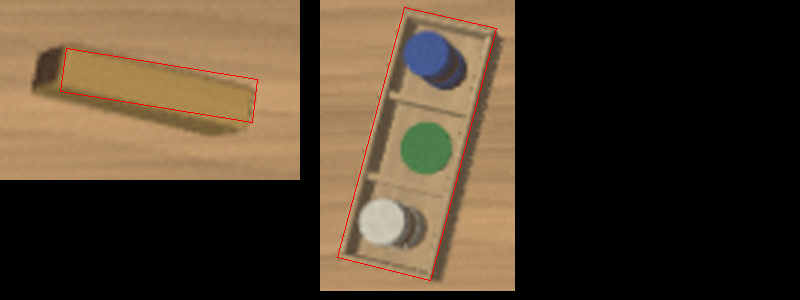

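```bash
cat >> h.py <<'E'
from scipy.spatial.transform import Rotation as Ro
def rel(s,p,yaw):
    R0=Ro.from_euler("xyz",s[1],degrees=True); return np.r_[R0.inv().apply(np.array(p)-s[0]),(R0.inv()*Ro.from_euler("xyz",[180,0,yaw],degrees=True)).as_rotvec()]
def cur(): s=status.sense(); return (np.array(s["position"]),np.array(s["eef_rot"])),s
def chain(*tg):   # each target assumed reached before the next
    s,q=cur(); print(round(q["time"],2),np.round(s[0],4),np.round(s[1],1),round(q["finger_gap"],4),q["grip_force"],np.round(q["contact_force"],1))
    for x,y,z,w in tg:
        print((x,y,z,w),np.round(rel(s,(x,y,z),w),4).tolist()); s=(np.array([x,y,z]),np.array([180,0,w]))
E
python3 - <<'E'
from h import *
chain((.39,.32,.24,167),(.53,.12,.24,181),(.655,-.0685,.20,195),(.655,-.0685,.109,195))
E
```

```text
3.2 [0.2583 0.5138 0.2423] [180.    0.  153.3] 0.0855 0.0 [ 0.4  0.5 -0.4]
(0.39, 0.32, 0.24, 167) [-0.2047, -0.114, 0.0023, 0.0001, 0.0, -0.2389]
(0.53, 0.12, 0.24, 181) [-0.1814, -0.1634, -0.0, 0.0, 0.0, -0.2443]
(0.655, -0.0685, 0.2, 195) [-0.1217, -0.1907, 0.04, 0.0, 0.0, -0.2443]
(0.655, -0.0685, 0.109, 195) [-0.0, -0.0, 0.091, 0.0, 0.0, 0.0]
```

Emit:
move_arm --pt "0.085 -0.0256 -0.0143 0 0 0 -0.03" --pt "0.085 -0.0512 -0.0285 0 0 0 -0.06" --pt "0.085 -0.0768 -0.0428 0 0 0 -0.09" --pt "0.085 -0.1024 -0.057 0 0 0 -0.12" --pt "0.085 -0.128 -0.0713 0 0 0 -0.15" --pt "0.085 -0.1536 -0.0855 0 0 0 -0.18" --pt "0.085 -0.1792 -0.0998 0 0 0 -0.21" --pt "0.085 -0.2047 -0.114 0.002 0 0 -0.239"

```text
time: 3.87
position: [0.3908, 0.3189, 0.2408]
eef_rot: [179.9, 0.1, 167.1]
contact_force: [0.3, -0.1, -0.0]
finger_gap: 0.0847
grip_force: 0.0
```

Emit:
move_arm --pt "0.085 -0.0227 -0.0204 0 0 0 -0.03" --pt "0.085 -0.0454 -0.0408 0 0 0 -0.06" --pt "0.085 -0.068 -0.0613 0 0 0 -0.09" --pt "0.085 -0.0907 -0.0817 0 0 0 -0.12" --pt "0.085 -0.1134 -0.1021 0 0 0 -0.15" --pt "0.085 -0.136 -0.1225 0 0 0 -0.18" --pt "0.085 -0.1587 -0.143 0 0 0 -0.21" --pt "0.085 -0.1814 -0.1634 0 0 0 -0.244"

```text
time: 4.53
position: [0.5307, 0.1186, 0.2405]
eef_rot: [180.0, 0.0, -178.9]
contact_force: [0.9, 0.4, 0.0]
finger_gap: 0.0848
grip_force: 0.0
```

Emit:
move_arm --pt "0.085 -0.0152 -0.0238 0.005 0 0 -0.03" --pt "0.085 -0.0304 -0.0477 0.01 0 0 -0.06" --pt "0.085 -0.0456 -0.0715 0.015 0 0 -0.09" --pt "0.085 -0.0608 -0.0953 0.02 0 0 -0.12" --pt "0.085 -0.076 -0.1192 0.025 0 0 -0.15" --pt "0.085 -0.0913 -0.143 0.03 0 0 -0.18" --pt "0.085 -0.1065 -0.1668 0.035 0 0 -0.21" --pt "0.085 -0.1217 -0.1907 0.04 0 0 -0.244"

```text
time: 5.2
position: [0.6556, -0.0699, 0.2]
eef_rot: [180.0, 0.0, -165.0]
contact_force: [-0.5, 0.3, 0.5]
finger_gap: 0.0846
grip_force: 0.0
```

```bash
python3 - <<'E'
from h import *
chain((.655,-.0685,.109,195))
for c in("top","scene"): print([(np.round(d["location"],4),d["conf"]) for d in spot_point(c,"jar")])
E
```

```text
5.2 [ 0.6556 -0.0699  0.2   ] [ 180.    0. -165.] 0.0846 0.0 [-0.5  0.3  0.5]
(0.655, -0.0685, 0.109, 195) [0.0002, 0.0014, 0.091, 0.0001, 0.0001, 0.0008]
[(array([ 0.6531, -0.0631,  0.0623]), 0.76)]
[(array([ 0.6579, -0.07  ,  0.061 ]), 0.81)]
```

Emit:
move_arm --pt "0.085 0 0.001 0.02 0 0 0" --pt "0.085 0 0.001 0.045 0 0 0" --pt "0.085 0 0.001 0.07 0 0 0" --pt "0.085 0 0.001 0.085 0 0 0" --pt "0.085 0 0.001 0.091 0 0 0" --pt "0.025 0 0.001 0.091 0 0 0" --pt "0.025 0 0.001 0.091 0 0 0" --pt "0.025 0 0.001 0.091 0 0 0"

```text
time: 5.97
position: [0.6557, -0.0676, 0.1111]
eef_rot: [-179.9, 0.1, -165.0]
contact_force: [0.4, 0.4, -0.2]
finger_gap: 0.0511
grip_force: 0.0
```

Emit:
move_arm --pt "0.025 0 0 0 0 0 0" --pt "0.025 0 0 0 0 0 0" --pt "0.025 0 0 0 0 0 0" --pt "0.025 0 0 0 0 0 0" --pt "0.025 0 0 -0.003 0 0 0" --pt "0.025 0 0 -0.008 0 0 0" --pt "0.025 0 0 -0.015 0 0 0" --pt "0.025 0 0 -0.025 0 0 0"

```text
time: 6.63
position: [0.6538, -0.0675, 0.1339]
eef_rot: [179.9, -0.1, -165.0]
contact_force: [-0.2, 0.9, -1.2]
finger_gap: 0.0326
grip_force: 59.5
```

```bash
python3 - <<'E'
from h import *
chain((.655,-.0685,.21,195),(.59,.10,.21,180),(.5305,.2595,.20,166.5),(.5305,.2595,.070,166.5))
for c in("top",): print([(np.round(d["location"],4),d["conf"]) for d in spot_point(c,"jar")])
for c in("top","scene","top"): print([(np.round(d["location"],4),d["conf"]) for d in spot_point(c,"cell_pad")],[(np.round(d["location"],4),d["conf"]) for d in spot_point(c,"crate")])
im=get_image("top")
f=im["frame"][210:250,190:222]; h=cv2.cvtColor(f,cv2.COLOR_BGR2HSV); m=cv2.inRange(h,(45,90,30),(85,255,255)); ys,xs=np.nonzero(m); print(len(xs),xs.mean()+190,ys.mean()+210, ray(im,[[xs.mean()+190,ys.mean()+210]],.008))
E
```

```text
6.63 [ 0.6538 -0.0675  0.1339] [ 1.799e+02 -1.000e-01 -1.650e+02] 0.0326 59.49836254119873 [-0.2  0.9 -1.2]
(0.655, -0.0685, 0.21, 195) [-0.0007, -0.0012, -0.0761, 0.001, -0.002, -0.0008]
(0.59, 0.1, 0.21, 180) [0.0192, 0.1796, 0.0, -0.0, -0.0, 0.2618]
(0.5305, 0.2595, 0.2, 166.5) [0.0595, 0.1595, 0.01, 0.0, -0.0, 0.2356]
(0.5305, 0.2595, 0.07, 166.5) [-0.0, -0.0, 0.13, 0.0, 0.0, 0.0]
[(array([ 0.6531, -0.0631,  0.0623]), 0.76)]
[(array([ 0.5973, -0.0573, -0.    ]), 0.64), (array([0.5304, 0.2595, 0.0072]), 0.51)] [(array([0.529 , 0.2584, 0.0009]), 0.72)]
[] [(array([0.5296, 0.2598, 0.0033]), 0.57), (array([ 0.6753, -0.0443,  0.0582]), 0.27)]
[(array([ 0.5973, -0.0573, -0.    ]), 0.64), (array([0.5304, 0.2595, 0.0072]), 0.51)] [(array([0.529 , 0.2584, 0.0009]), 0.72)]
228 204.92105263157896 228.8859649122807 [[0.52965122 0.25959165 0.008     ]]
```

Emit:
move_arm --pt "0.025 0 0 -0.02 0 0 0" --pt "0.025 0 0 -0.045 0 0 0" --pt "0.025 0 0.012 -0.065 0 0 0.03" --pt "0.025 0.002 0.036 -0.075 0 0 0.07" --pt "0.025 0.006 0.066 -0.076 0 0 0.11" --pt "0.025 0.011 0.1 -0.076 0 0 0.16" --pt "0.025 0.015 0.134 -0.076 0 0 0.21" --pt "0.025 0.019 0.165 -0.076 0 0 0.26"

```text
time: 7.7
position: [0.5926, 0.0884, 0.2101]
eef_rot: [180.0, -0.0, 179.9]
contact_force: [0.2, -0.2, -1.9]
finger_gap: 0.0326
grip_force: 59.6
```

```bash
python3 - <<'E'
from h import *
chain((.530,.2595,.19,166.5))
E
```

```text
7.7 [0.5926 0.0884 0.2101] [180.   -0.  179.9] 0.0326 59.63286995887756 [ 0.2 -0.2 -1.9]
(0.53, 0.2595, 0.19, 166.5) [0.0629, 0.1711, 0.0202, 0.0004, -0.0005, 0.2342]
```

Emit:
move_arm --pt "0.025 0.006 0.016 0 0 0 0.04" --pt "0.025 0.015 0.042 0 0 0 0.08" --pt "0.025 0.025 0.07 0 0 0 0.12" --pt "0.025 0.037 0.1 0 0 0 0.16" --pt "0.025 0.048 0.13 0.005 0 0 0.2" --pt "0.025 0.057 0.155 0.01 0 0 0.22" --pt "0.025 0.062 0.168 0.015 0 0 0.234" --pt "0.025 0.0629 0.1711 0.02 0 0 0.234"

```text
time: 8.37
position: [0.5291, 0.2603, 0.1898]
eef_rot: [180.0, -0.1, 166.9]
contact_force: [0.5, -0.4, -1.3]
finger_gap: 0.0328
grip_force: 59.7
```

```bash
python3 - <<'E'
from h import *
get_image("top")
chain((.530,.2595,.056,166.5))
a=get_image("top");print([(np.round(d["location"],4),d["conf"]) for d in spot_point("top","jar")])
b=get_image("scene");print([(np.round(d["location"],4),d["conf"]) for d in spot_point("scene","jar")])
o=np.hstack([crop(a,160,170,250,270,4,[]),crop(b,380,130,470,230,4,[])]); cv2.imwrite("pics/jar1.png",o)
E
```

```text
8.42 [0.5292 0.2592 0.1886] [-1.799e+02 -1.000e-01  1.668e+02] 0.0329 59.68771576881409 [-0.   0.5 -2. ]
(0.53, 0.2595, 0.056, 166.5) [-0.001, 0.0006, 0.1326, -0.001, -0.0019, 0.0059]
[(array([0.5257, 0.2625, 0.1379]), 0.47)]
[(array([0.5328, 0.2559, 0.1387]), 0.54)]
```

View pics/jar1.png

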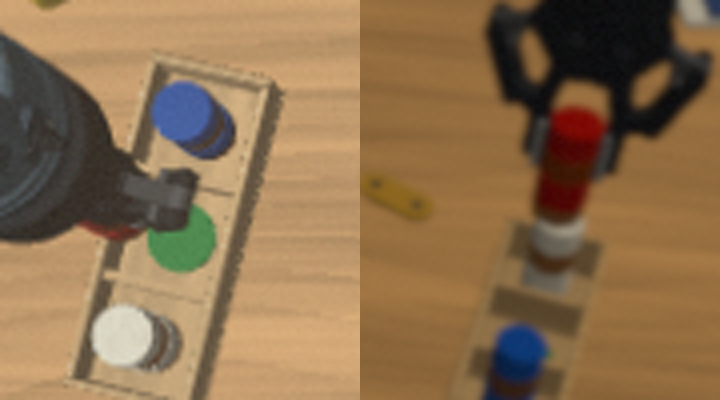

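Emit:
move_arm --pt "0.025 -0.001 0.0005 0.02 0 0 0.006" --pt "0.025 -0.001 0.0005 0.045 0 0 0.006" --pt "0.025 -0.001 0.0005 0.07 0 0 0.006" --pt "0.025 -0.001 0.0005 0.09 0 0 0.006" --pt "0.025 -0.001 0.0005 0.108 0 0 0.006" --pt "0.025 -0.001 0.0005 0.12 0 0 0.006" --pt "0.025 -0.001 0.0005 0.127 0 0 0.006" --pt "0.025 -0.001 0.0005 0.129 0 0 0.006"

```text
time: 9.28
position: [0.5315, 0.2569, 0.0602]
eef_rot: [-179.9, -0.1, 166.2]
contact_force: [-0.6, 0.4, -0.6]
finger_gap: 0.0324
grip_force: 59.7
```

Emit:
move_arm --pt "0.025 0 0 0.001 0 0 0" --pt "0.025 0 0 0.001 0 0 0" --pt "0.025 0 0 0.002 0 0 0" --pt "0.025 0 0 0.002 0 0 0" --pt "0.025 0 0 0.003 0 0 0" --pt "0.025 0 0 0.003 0 0 0" --pt "0.025 0 0 0.003 0 0 0" --pt "0.025 0 0 0.003 0 0 0"

```text
time: 9.95
position: [0.5317, 0.2582, 0.0584]
eef_rot: [180.0, 0.0, 166.3]
contact_force: [0.1, 0.8, -1.4]
finger_gap: 0.0328
grip_force: 59.7
```

Emit:
move_arm --pt "0.025 0 0 0.001 0 0 0" --pt "0.025 0 0 0.001 0 0 0" --pt "0.025 0 0 0.001 0 0 0" --pt "0.025 0 0 0.002 0 0 0" --pt "0.025 0 0 0.002 0 0 0" --pt "0.025 0 0 0.002 0 0 0" --pt "0.025 0 0 0.002 0 0 0" --pt "0.025 0 0 0.002 0 0 0"

```text
time: 10.62
position: [0.5318, 0.2582, 0.0572]
eef_rot: [180.0, 0.0, 166.3]
contact_force: [-1.9, -1.0, 5.6]
finger_gap: 0.0327
grip_force: 60.7
```

Emit:
move_arm --pt "0.04 0 0 0 0 0 0" --pt "0.05 0 0 0 0 0 0" --pt "0.07 0 0 0 0 0 0" --pt "0.07 0 0 0 0 0 0" --pt "0.07 0 0 0 0 0 0" --pt "0.07 0 0 -0.015 0 0 0" --pt "0.07 0 0 -0.04 0 0 0" --pt "0.07 0 0 -0.075 0 0 0"

```text
time: 11.28
position: [0.5293, 0.2572, 0.1291]
eef_rot: [-179.8, -0.3, 166.3]
contact_force: [0.8, 0.5, 0.3]
finger_gap: 0.0701
grip_force: 0.0
```

```bash
python3 - <<'E'
from h import *
chain((.531,.25,.20,160),(.545,.05,.22,142),(.525,-.15,.21,121),(.482,-.33,.19,97),(.481,-.352,.14,80))
E
```

```text
11.28 [0.5293 0.2572 0.1291] [-179.8   -0.3  166.3] 0.0701 0.0 [0.8 0.5 0.3]
(0.531, 0.25, 0.2, 160) [-0.003, -0.0069, -0.0709, -0.0039, -0.0053, 0.1102]
(0.545, 0.05, 0.22, 142) [-0.0816, -0.1832, -0.02, -0.0, -0.0, 0.3142]
(0.525, -0.15, 0.21, 121) [-0.1074, -0.1699, 0.01, 0.0, -0.0, 0.3665]
(0.482, -0.33, 0.19, 97) [-0.1321, -0.1296, 0.02, -0.0, -0.0, 0.4189]
(0.481, -0.352, 0.14, 80) [-0.0217, -0.0037, 0.05, 0.0, -0.0, 0.2967]
```

Emit:
move_arm --pt "0.085 0 0 -0.02 0 0 0.03" --pt "0.085 -0.006 -0.018 -0.045 0 0 0.08" --pt "0.085 -0.015 -0.045 -0.065 0 0 0.14" --pt "0.085 -0.025 -0.076 -0.08 0 0 0.2" --pt "0.085 -0.035 -0.107 -0.09 0 0 0.26" --pt "0.085 -0.045 -0.138 -0.091 0 0 0.32" --pt "0.085 -0.055 -0.168 -0.091 0 0 0.37" --pt "0.085 -0.0644 -0.1976 -0.091 0 0 0.424"

```text
time: 11.95
position: [0.5477, 0.0493, 0.2228]
eef_rot: [180.0, 0.0, 141.9]
contact_force: [0.6, 0.5, -0.9]
finger_gap: 0.0849
grip_force: 0.0
```

Emit:
move_arm --pt "0.085 -0.0134 -0.0212 0.001 0 0 0.046" --pt "0.085 -0.0269 -0.0425 0.003 0 0 0.092" --pt "0.085 -0.0403 -0.0637 0.004 0 0 0.137" --pt "0.085 -0.0537 -0.085 0.005 0 0 0.183" --pt "0.085 -0.0671 -0.1062 0.006 0 0 0.229" --pt "0.085 -0.0806 -0.1274 0.008 0 0 0.275" --pt "0.085 -0.094 -0.1487 0.009 0 0 0.321" --pt "0.085 -0.1074 -0.1699 0.01 0 0 0.3665"

```text
time: 12.62
position: [0.5273, -0.1503, 0.2121]
eef_rot: [180.0, -0.0, 120.9]
contact_force: [0.4, 0.1, 0.4]
finger_gap: 0.0852
grip_force: 0.0
```

```bash
python3 - <<'E'
from h import *
chain((.482,-.33,.19,97),(.481,-.352,.14,80))
a=get_image("top");print([(np.round(d["location"],4),d["conf"]) for q in("jar","moulding","jar_white","jar_blue","vise") for d in spot_point("top",q)[:1]])
b=get_image("scene");print([(np.round(d["location"],4),d["conf"]) for q in("jar","moulding","jar_white","jar_blue","vise") for d in spot_point("scene",q)[:1]])
f=a["frame"][228:268,440:515]; h=cv2.cvtColor(f,cv2.COLOR_BGR2HSV); print(h[18:22,36], h[5,5],h[22,10])
o=crop(a,440,225,515,270,8,[(fr([.481,-.352,0],-11,box(-12,12,-55,55,60)),(0,0,255))])
p=crop(a,170,180,235,270,2,[]);o[:180,:130]=p; cv2.imwrite("pics/m1.png",o)
E
```

```text
12.62 [ 0.5273 -0.1503  0.2121] [180.   -0.  120.9] 0.0852 0.0 [0.4 0.1 0.4]
(0.482, -0.33, 0.19, 97) [-0.131, -0.1311, 0.0221, -0.0, -0.0002, 0.4171]
(0.481, -0.352, 0.14, 80) [-0.0217, -0.0037, 0.05, 0.0, -0.0, 0.2967]
[(array([0.5299, 0.2616, 0.0076]), 0.63), (array([0.4676, 0.2709, 0.0046]), 0.65), (array([0.5943, 0.2415, 0.003 ]), 0.65), (array([ 0.5994, -0.0635,  0.001 ]), 0.78)]
[(array([ 0.6014, -0.0568,  0.0014]), 0.62), (array([ 0.4799, -0.3503,  0.0017]), 0.72), (array([0.594 , 0.2419, 0.0052]), 0.62), (array([ 0.6004, -0.0607,  0.003 ]), 0.67)]
[[102  40  95]
 [ 94  40  95]
 [ 98  48  95]
 [ 97  35  95]] [ 99  46 111] [ 98  46 106]
```

View pics/m1.png

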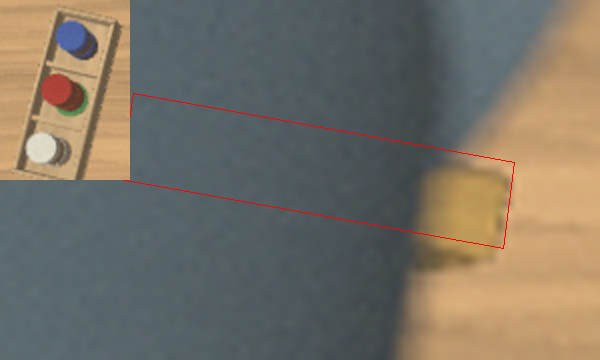

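Emit:
move_arm --pt "0.085 -0.0164 -0.0164 0.002 0 0 0.05" --pt "0.085 -0.0328 -0.0328 0.005 0 0 0.1" --pt "0.085 -0.0491 -0.0492 0.008 0 0 0.15" --pt "0.085 -0.0655 -0.0656 0.01 0 0 0.21" --pt "0.085 -0.082 -0.082 0.013 0 0 0.26" --pt "0.085 -0.0983 -0.0983 0.016 0 0 0.31" --pt "0.085 -0.115 -0.115 0.019 0 0 0.36" --pt "0.085 -0.131 -0.131 0.022 0 0 0.417"

```text
time: 13.88
position: [0.4827, -0.3298, 0.1902]
eef_rot: [180.0, 0.0, 97.0]
contact_force: [0.1, 0.1, -0.5]
finger_gap: 0.0849
grip_force: 0.0
```

Emit:
move_arm --pt "0.085 -0.004 0 0.005 0 0 0.06" --pt "0.085 -0.009 -0.001 0.012 0 0 0.12" --pt "0.085 -0.014 -0.002 0.02 0 0 0.18" --pt "0.085 -0.018 -0.003 0.03 0 0 0.24" --pt "0.085 -0.021 -0.004 0.04 0 0 0.3" --pt "0.085 -0.0217 -0.004 0.047 0 0 0.305" --pt "0.085 -0.0217 -0.004 0.05 0 0 0.305" --pt "0.085 -0.0217 -0.004 0.05 0 0 0.305"

```text
time: 14.55
position: [0.4813, -0.3502, 0.1394]
eef_rot: [-179.9, -0.1, 79.7]
contact_force: [-0.5, 0.6, 0.4]
finger_gap: 0.0845
grip_force: 0.0
```

```bash
python3 - <<'E'
from h import *
a=get_image("top");print([(np.round(d["location"],4),d["conf"]) for q in("moulding",) for d in spot_point("top",q)[:1]])
b=get_image("scene");print([(np.round(d["location"],4),d["conf"]) for q in("moulding",) for d in spot_point("scene",q)[:1]])
chain((.481,-.352,.045,79.5))
f=cv2.imread("pics/top0.png")
im=dict(a,frame=f)
g=f[225:270,440:515]; h=cv2.cvtColor(cv2.resize(g,None,fx=4,fy=4,interpolation=cv2.INTER_CUBIC),cv2.COLOR_BGR2LAB).astype(int)
print(h[::12,20*4:60*4:40].tolist()[:8:1])
print(np.round(ray(im,[[455.2,237],[504,245.6],[502.5,255.5],[455.5,248]],.06),4))
P=[(fr([.481,-.352,0],-10.5,box(-12,12,-55,55,60)),(0,0,255)),(fr([.481,-.352,0],-10.5,box(-12,12,-55,55,0)),(255,0,0))]
o=np.vstack([crop(im,440,225,515,270,6,P),crop(b,180,150,255,200,6,P)])
cv2.imwrite("pics/m2.png",o)
E
```

```text
[(array([0.5297, 0.261 , 0.0068]), 0.67)]
[(array([ 0.4785, -0.3512, -0.002 ]), 0.65)]
14.75 [ 0.4821 -0.351   0.141 ] [179.9   0.   79.7] 0.0852 0.0 [-0.2 -0.5  0.2]
(0.481, -0.352, 0.045, 79.5) [-0.0012, -0.001, 0.096, 0.0011, 0.0005, 0.0036]
[[[151, 135, 154], [149, 136, 154], [148, 135, 154], [149, 136, 154]], [[145, 136, 154], [143, 136, 153], [145, 136, 153], [150, 136, 154]], [[152, 136, 155], [151, 136, 154], [148, 136, 154], [147, 136, 154]], [[153, 136, 155], [153, 136, 155], [152, 135, 154], [151, 136, 154]], [[133, 134, 158], [153, 136, 154], [155, 136, 155], [157, 136, 155]], [[147, 135, 163], [138, 134, 162], [155, 136, 156], [153, 137, 154]], [[152, 134, 164], [151, 134, 164], [146, 134, 163], [148, 136, 154]], [[151, 134, 165], [152, 134, 164], [150, 135, 164], [149, 134, 164]]]
[[ 0.5013 -0.2982  0.06  ]
 [ 0.4805 -0.4088  0.06  ]
 [ 0.4587 -0.404   0.06  ]
 [ 0.4772 -0.2977  0.06  ]]
```

View pics/m2.png

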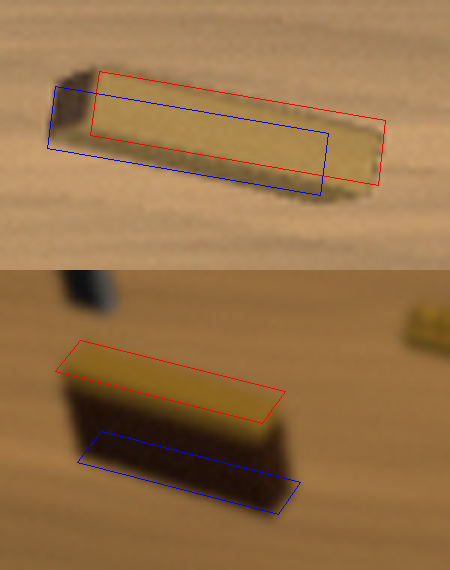

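Emit:
move_arm --pt "0.085 -0.001 -0.001 0.02 0 0 0.02" --pt "0.085 -0.001 -0.001 0.045 0 0 0.02" --pt "0.085 -0.001 -0.001 0.07 0 0 0.02" --pt "0.085 -0.001 -0.001 0.087 0 0 0.02" --pt "0.085 -0.001 -0.001 0.095 0 0 0.02" --pt "0.085 -0.001 -0.001 0.097 0 0 0.02" --pt "0.06 -0.001 -0.001 0.097 0 0 0.02" --pt "0.04 -0.001 -0.001 0.097 0 0 0.02"

```text
time: 15.42
position: [0.4814, -0.3525, 0.0447]
eef_rot: [179.9, 0.1, 78.5]
contact_force: [-0.2, -0.8, 0.1]
finger_gap: 0.0634
grip_force: 0.0
```

Emit:
move_arm --pt "0.015 0 0 0 0 0 0" --pt "0.015 0 0 0 0 0 0" --pt "0.015 0 0 0 0 0 0" --pt "0.015 0 0 0 0 0 0" --pt "0.015 0 0 0 0 0 0" --pt "0.015 0 0 0 0 0 0" --pt "0.015 0 0 -0.005 0 0 0" --pt "0.015 0 0 -0.015 0 0 0"

```text
time: 16.08
position: [0.4792, -0.3505, 0.0571]
eef_rot: [-179.8, -0.1, 78.5]
contact_force: [-1.8, 0.1, -2.1]
finger_gap: 0.0233
grip_force: 58.0
```

```bash
python3 - <<'E'
from h import *
print(fr([.600,-.0585,0],15,[(57,0,0)]))
chain((.481,-.352,.10,79),(.53,-.25,.205,85),(.62,-.12,.205,98),(.655,-.043,.18,105))
E
```

```text
[[ 0.65505777 -0.04374731  0.        ]]
16.08 [ 0.4792 -0.3505  0.0571] [-1.798e+02 -1.000e-01  7.850e+01] 0.0233 57.967931628227234 [-1.8  0.1 -2.1]
(0.481, -0.352, 0.1, 79) [-0.001, 0.002, -0.0429, -0.0033, -0.0021, -0.0085]
(0.53, -0.25, 0.205, 85) [0.1095, 0.0286, -0.105, 0.0, 0.0, -0.1047]
(0.62, -0.12, 0.205, 98) [0.1373, 0.0783, 0.0, -0.0, 0.0, -0.2269]
(0.655, -0.043, 0.18, 105) [0.0714, 0.0454, 0.025, 0.0, 0.0, -0.1222]
```

Emit:
move_arm --pt "0.015 0 0 -0.018 0 0 0" --pt "0.015 0 0 -0.043 0 0 0" --pt "0.015 0.006 0.002 -0.07 0 0 -0.01" --pt "0.015 0.022 0.007 -0.1 0 0 -0.03" --pt "0.015 0.042 0.013 -0.125 0 0 -0.05" --pt "0.015 0.065 0.019 -0.142 0 0 -0.07" --pt "0.015 0.088 0.025 -0.148 0 0 -0.09" --pt "0.015 0.1085 0.0306 -0.148 0 0 -0.113"

```text
time: 16.75
position: [0.5335, -0.2509, 0.2094]
eef_rot: [179.8, 0.1, 85.1]
contact_force: [0.6, -0.4, -1.9]
finger_gap: 0.0232
grip_force: 58.0
```

Emit:
move_arm --pt "0.015 0.019 0.011 0 0 0 -0.03" --pt "0.015 0.038 0.022 0 0 0 -0.06" --pt "0.015 0.057 0.033 0 0 0 -0.09" --pt "0.015 0.076 0.044 0 0 0 -0.12" --pt "0.015 0.095 0.055 0 0 0 -0.15" --pt "0.015 0.112 0.064 0 0 0 -0.18" --pt "0.015 0.127 0.073 0 0 0 -0.21" --pt "0.015 0.1373 0.0783 0 0 0 -0.227"

```text
time: 17.42
position: [0.6225, -0.1198, 0.2063]
eef_rot: [-180.0, -0.0, 98.1]
contact_force: [0.7, -0.4, -2.2]
finger_gap: 0.0235
grip_force: 58.1
```

```bash
python3 - <<'E'
from h import *
chain((.655,-.0435,.17,105))
E
```

```text
17.42 [ 0.6225 -0.1198  0.2063] [-180.    -0.    98.1] 0.0235 58.06607186794281 [ 0.7 -0.4 -2.2]
(0.655, -0.0435, 0.17, 105) [0.0709, 0.043, 0.0364, -0.0003, -0.0008, -0.1197]
```

Emit:
move_arm --pt "0.015 0.012 0.007 0 0 0 -0.02" --pt "0.015 0.026 0.016 0.003 0 0 -0.05" --pt "0.015 0.041 0.025 0.009 0 0 -0.08" --pt "0.015 0.055 0.033 0.017 0 0 -0.1" --pt "0.015 0.065 0.039 0.025 0 0 -0.12" --pt "0.015 0.07 0.042 0.032 0 0 -0.12" --pt "0.015 0.0709 0.043 0.036 0 0 -0.12" --pt "0.015 0.0709 0.043 0.036 0 0 -0.12"

```text
time: 18.08
position: [0.6538, -0.0452, 0.1685]
eef_rot: [-179.8, -0.0, 104.9]
contact_force: [0.3, -0.3, -2.3]
finger_gap: 0.0233
grip_force: 58.0
```

```bash
python3 - <<'E'
from h import *
a=get_image("top");b=get_image("scene")
for c in("top","scene"):
  for q in("moulding","fixed_jaw","jaw","crank_grip"): print(c,q,[(np.round(d["location"],4),round(d["conf"],2)) for d in spot_point(c,q)[:1]])
chain((.655,-.0435,.106,105))
V=([.600,-.0585,0],15);Y=(0,255,255);z=.170-.044
P=[(fr(*V,box(75,102,-50,50,92)),Y),(fr(*V,[(24.6,-50,92),(24.6,50,92)]),(255,0,0)),(fr([.655,-.0435,z],15,box(-12,12,-55,55,0)),(0,0,255)),(fr([.655,-.0435,z],15,box(-12,12,-55,55,60)),(0,0,255)),(fr(*V,[(45,-55,62),(45,55,62),(69,55,62),(69,-55,62)]),(255,255,255))]
o=np.zeros((500,800,3),np.uint8)
p=crop(a,300,120,390,240,4,P);q=crop(b,262,120,352,240,4,P); o[:480,:360]=p;o[:480,380:740]=q
cv2.imwrite("pics/v1.png",o)
E
```

```text
top moulding []
top fixed_jaw []
top jaw []
top crank_grip [(array([ 0.3786,  0.1664, -0.0025]), 0.47)]
scene moulding [(array([ 0.6517, -0.0465,  0.1257]), 0.84)]
scene fixed_jaw [(array([ 0.6728, -0.042 ,  0.0607]), 0.66)]
scene jaw [(array([ 0.6229, -0.0532,  0.061 ]), 0.69)]
scene crank_grip []
18.58 [ 0.6549 -0.0457  0.1706] [180.    0.  104.8] 0.0232 58.044156432151794 [ 0.7  0.1 -1.6]
(0.655, -0.0435, 0.106, 105) [0.0021, 0.0007, 0.0646, 0.0005, 0.0002, -0.0027]
```

View pics/v1.png

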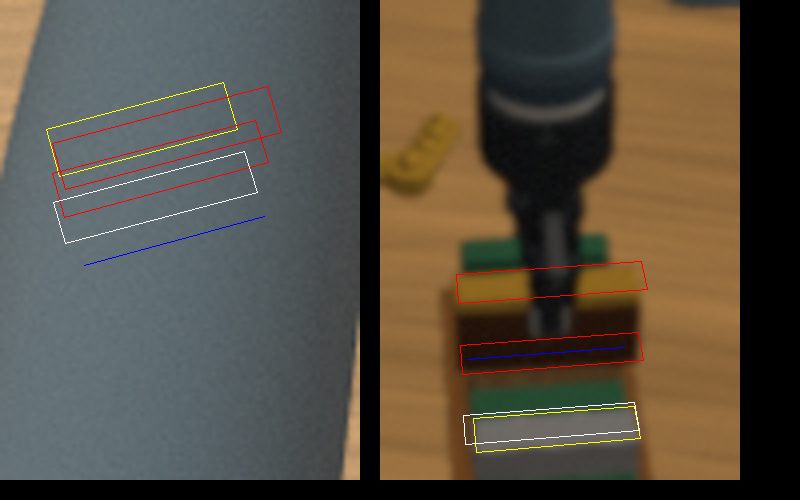

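Emit:
move_arm --pt "0.015 0.001 0.0005 0.01 0 0 -0.002" --pt "0.015 0.002 0.0005 0.02 0 0 -0.002" --pt "0.015 0.002 0.0005 0.031 0 0 -0.002" --pt "0.015 0.002 0.0005 0.041 0 0 -0.002" --pt "0.015 0.002 0.0005 0.05 0 0 -0.002" --pt "0.015 0.002 0.0005 0.056 0 0 -0.002" --pt "0.015 0.002 0.0005 0.06 0 0 -0.002" --pt "0.015 0.002 0.0005 0.061 0 0 -0.002"

```text
time: 19.25
position: [0.6541, -0.0432, 0.1081]
eef_rot: [-179.9, -0.0, 105.0]
contact_force: [0.2, -0.2, -1.9]
finger_gap: 0.0233
grip_force: 58.1
```

Emit:
move_arm --pt "0.015 0 0 0.001 0 0 0" --pt "0.015 0 0 0.001 0 0 0" --pt "0.015 0 0 0.002 0 0 0" --pt "0.015 0 0 0.002 0 0 0" --pt "0.015 0 0 0.002 0 0 0" --pt "0.015 0 0 0.003 0 0 0" --pt "0.015 0 0 0.003 0 0 0" --pt "0.015 0 0 0.003 0 0 0"

```text
time: 19.92
position: [0.655, -0.0433, 0.1065]
eef_rot: [180.0, 0.0, 105.0]
contact_force: [0.1, 0.1, -0.7]
finger_gap: 0.0232
grip_force: 58.0
```

Emit:
move_arm --pt "0.015 0 0 0.001 0 0 0" --pt "0.015 0 0 0.001 0 0 0" --pt "0.015 0 0 0.001 0 0 0" --pt "0.015 0 0 0.001 0 0 0" --pt "0.015 0 0 0.0015 0 0 0" --pt "0.015 0 0 0.0015 0 0 0" --pt "0.015 0 0 0.0015 0 0 0" --pt "0.015 0 0 0.0015 0 0 0"

```text
time: 20.58
position: [0.655, -0.0434, 0.1065]
eef_rot: [179.9, 0.0, 105.0]
contact_force: [-3.1, 0.9, 8.0]
finger_gap: 0.0231
grip_force: 59.3
```

Emit:
move_arm --pt "0.03 0 0 -0.0005 0 0 0" --pt "0.04 0 0 -0.0005 0 0 0" --pt "0.06 0 0 -0.0005 0 0 0" --pt "0.06 0 0 -0.0005 0 0 0" --pt "0.06 0 0 -0.0005 0 0 0" --pt "0.06 0 0 -0.015 0 0 0" --pt "0.06 0 0 -0.04 0 0 0" --pt "0.06 0 0 -0.075 0 0 0"

```text
time: 21.25
position: [0.6524, -0.0429, 0.1771]
eef_rot: [-179.6, -0.2, 105.0]
contact_force: [0.4, -0.3, -1.6]
finger_gap: 0.0598
grip_force: 0.0
```

```bash
python3 - <<'E'
from h import *
g=fr([.600,-.0585,0],15,[(-140,-5,0)])[0]; print(g)
chain((.60,-.058,.20,140),(g[0],g[1],.19,195),(g[0],g[1],.109,195))
E
```

```text
[ 0.46606448 -0.0995643   0.        ]
21.25 [ 0.6524 -0.0429  0.1771] [-179.6   -0.2  105. ] 0.0598 0.0 [ 0.4 -0.3 -1.6]
(0.6, -0.058, 0.2, 140) [-0.0009, -0.0547, -0.0225, -0.0052, -0.0048, -0.6112]
(np.float64(0.46606447954504304), np.float64(-0.09956429544579826), 0.19, 195) [0.0759, -0.1179, 0.01, 0.0, 0.0, -0.9599]
(np.float64(0.46606447954504304), np.float64(-0.09956429544579826), 0.109, 195) [-0.0, -0.0, 0.081, 0.0, 0.0, 0.0]
```

Emit:
move_arm --pt "0.06 0 -0.002 -0.012 0 0 -0.1" --pt "0.06 0 -0.012 -0.022 0 0 -0.22" --pt "0.06 0 -0.027 -0.022 0 0 -0.34" --pt "0.06 0 -0.043 -0.022 0 0 -0.46" --pt "0.06 0 -0.059 -0.022 0 0 -0.58" --pt "0.06 0 -0.075 -0.022 0 0 -0.7" --pt "0.06 -0.001 -0.091 -0.022 0 0 -0.82" --pt "0.06 -0.0016 -0.106 -0.022 0 0 -0.94"

```text
time: 21.92
position: [0.5519, -0.0724, 0.2017]
eef_rot: [-180.0, -0.0, 159.2]
contact_force: [-0.3, -0.1, 0.3]
finger_gap: 0.0601
grip_force: 0.0
```

```bash
python3 - <<'E'
from h import *
chain((.466,-.0996,.19,195),(.466,-.0996,.109,195))
E
```

```text
21.92 [ 0.5519 -0.0724  0.2017] [-180.    -0.   159.2] 0.0601 0.0 [-0.3 -0.1  0.3]
(0.466, -0.0996, 0.19, 195) [0.0706, -0.0559, 0.0117, 0.0, -0.0001, -0.6251]
(0.466, -0.0996, 0.109, 195) [-0.0, -0.0, 0.081, 0.0, 0.0, 0.0]
```

Emit:
move_arm --pt "0.06 0.01 -0.008 0.001 0 0 -0.11" --pt "0.06 0.024 -0.019 0.003 0 0 -0.22" --pt "0.06 0.038 -0.03 0.005 0 0 -0.33" --pt "0.06 0.051 -0.04 0.007 0 0 -0.44" --pt "0.06 0.062 -0.049 0.009 0 0 -0.55" --pt "0.06 0.069 -0.0545 0.011 0 0 -0.625" --pt "0.06 0.0706 -0.056 0.0117 0 0 -0.625" --pt "0.06 0.0706 -0.056 0.0117 0 0 -0.625"

```text
time: 22.58
position: [0.4662, -0.0991, 0.19]
eef_rot: [180.0, -0.0, -165.5]
contact_force: [0.4, -0.5, 0.2]
finger_gap: 0.0595
grip_force: 0.0
```

```bash
python3 - <<'E'
from h import *
a=get_image("top");b=get_image("scene")
for c in("top","scene"):
  for q in("moulding","fixed_jaw","jaw","crank_grip"): print(c,q,[(np.round(d["location"],4),round(d["conf"],2)) for d in spot_point(c,q)[:1]])
chain((.466,-.0996,.109,195))
V=([.600,-.0585,0],15);Y=(0,255,255)
P=[(fr(*V,box(75,102,-50,50,92)),Y),(fr(*V,[(-102,-5,115),(-162,-5,115)]),Y)]
o=np.zeros((500,800,3),np.uint8)
p=crop(a,300,135,390,255,4,P);q=crop(b,262,140,352,260,4,P); o[:480,:360]=p;o[:480,380:740]=q
cv2.imwrite("pics/v2.png",o)
E
```

```text
top moulding [(array([ 0.6549, -0.0424,  0.0604]), 0.63)]
top fixed_jaw [(array([ 0.6743, -0.0369,  0.0616]), 0.94)]
top jaw [(array([ 0.6267, -0.0495,  0.0612]), 0.88)]
top crank_grip []
scene moulding [(array([ 0.6549, -0.0435,  0.0617]), 0.81)]
scene fixed_jaw [(array([ 0.6741, -0.04  ,  0.0564]), 0.78)]
scene jaw [(array([ 0.623 , -0.0504,  0.0603]), 0.63)]
scene crank_grip []
23.08 [ 0.4669 -0.0989  0.1901] [ 180.     0.  -165.3] 0.06 0.0 [0.  0.2 0.4]
(0.466, -0.0996, 0.109, 195) [0.0011, -0.0004, 0.0811, 0.0001, 0.0001, -0.006]
```

View pics/v2.png

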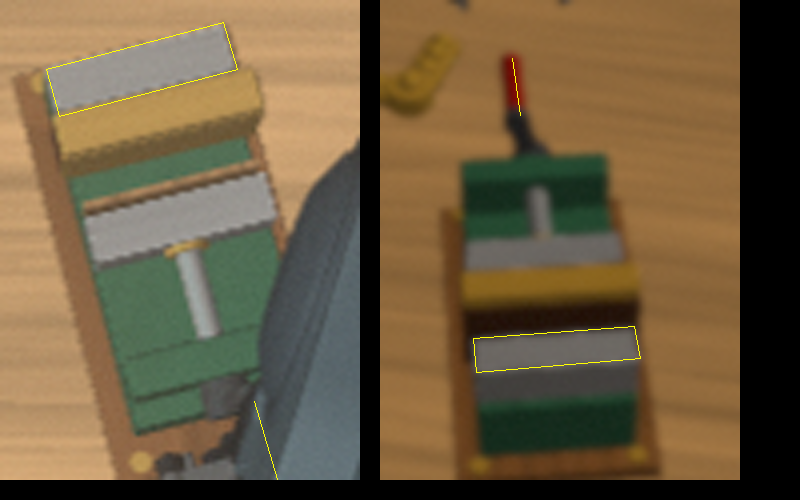

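Emit:
move_arm --pt "0.06 0.001 -0.002 0.02 0 0 -0.006" --pt "0.06 0.001 -0.002 0.045 0 0 -0.006" --pt "0.06 0.001 -0.002 0.065 0 0 -0.006" --pt "0.06 0.001 -0.002 0.077 0 0 -0.006" --pt "0.06 0.001 -0.002 0.083 0 0 -0.006" --pt "0.04 0.001 -0.002 0.083 0 0 -0.006" --pt "0.02 0.001 -0.002 0.083 0 0 -0.006" --pt "0.005 0.001 -0.002 0.083 0 0 -0.006"

```text
time: 23.75
position: [0.4671, -0.1015, 0.1081]
eef_rot: [-179.9, 0.1, -165.0]
contact_force: [0.7, -0.7, -0.0]
finger_gap: 0.0244
grip_force: 0.0
```

Emit:
move_arm --pt "0.005 0 0 0 0 0 0" --pt "0.005 0 0 0 0 0 0" --pt "0.005 0 0 0 0 0 0" --pt "0.005 0 0 0 0 0 0" --pt "0.005 0 0 0 0 0 0" --pt "0.005 0 0 0 0 0 0" --pt "0.005 0 0 0 0 0 0" --pt "0.005 0 0 0 0 0 0"

```text
time: 24.42
position: [0.4671, -0.1013, 0.1081]
eef_rot: [-179.9, 0.1, -165.0]
contact_force: [-0.8, 0.8, 5.7]
finger_gap: 0.0131
grip_force: 58.6
```

```bash
python3 - <<'E'
from h import *
s,q=cur(); V=np.array([.600,-.0585,0])
c,w=np.cos(np.radians(15)),np.sin(np.radians(15)); d=s[0]-V; y=-w*d[0]+c*d[1]; print("vise x,y",c*d[0]+w*d[1],y, q["finger_gap"],q["contact_force"])
a0=np.arccos(y/.038); print(a0)
# a0=1.76
n=0
for k in range(4):
    b=a0+k*np.radians(160); print(k,[[round(.038*(np.cos(b+t)-np.cos(b)),4),round(-.038*(np.sin(b+t)-np.sin(b)),4)] for t in np.radians(20)*np.arange(1,9)])
E
```

```text
vise x,y -0.13942946381980315 -0.006977624331444977 0.013146809552384026 [-0.83379043  0.80318055  5.66271904]
1.755465857187567
0 [[np.float64(-0.0124), np.float64(0.0046)], [np.float64(-0.0224), np.float64(0.0132)], [np.float64(-0.0289), np.float64(0.0247)], [np.float64(-0.031), np.float64(0.0377)], [np.float64(-0.0286), np.float64(0.0507)], [np.float64(-0.0219), np.float64(0.0621)], [np.float64(-0.0117), np.float64(0.0705)], [np.float64(0.0008), np.float64(0.0748)]]
1 [[np.float64(0.0132), np.float64(-0.0001)], [np.float64(0.0256), np.float64(-0.0048)], [np.float64(0.0356), np.float64(-0.0134)], [np.float64(0.0421), np.float64(-0.0249)], [np.float64(0.0442), np.float64(-0.0379)], [np.float64(0.0418), np.float64(-0.0508)], [np.float64(0.0351), np.float64(-0.0622)], [np.float64(0.0249), np.float64(-0.0706)]]
2 [[np.float64(-0.0124), np.float64(-0.0044)], [np.float64(-0.0256), np.float64(-0.0043)], [np.float64(-0.038), np.float64(0.0004)], [np.float64(-0.048), np.float64(0.009)], [np.float64(-0.0545), np.float64(0.0205)], [np.float64(-0.0567), np.float64(0.0335)], [np.float64(-0.0542), np.float64(0.0465)], [np.float64(-0.0475), np.float64(0.0578)]]
3 [[np.float64(0.0102), np.float64(0.0084)], [np.float64(0.0226), np.float64(0.0128)], [np.float64(0.0358), np.float64(0.0126)], [np.float64(0.0482), np.float64(0.008)], [np.float64(0.0582), np.float64(-0.0006)], [np.float64(0.0647), np.float64(-0.0121)], [np.float64(0.0669), np.float64(-0.0251)], [np.float64(0.0644), np.float64(-0.0381)]]
```

```bash
python3 - <<'E'
import numpy as np
def f(b,st): print(round(b,3),[[round(float(.038*(np.cos(b+t)-np.cos(b))),4),round(float(-.038*(np.sin(b+t)-np.sin(b))),4)] for t in np.radians(st)*np.arange(1,9)])
b=1.755; f(b,10); b+=np.radians(80)
for st in(18,18,16): f(b,st); b+=np.radians(8*st)
f(b,6)
E
```

```text
1.755 [[-0.0064, 0.0018], [-0.0124, 0.0046], [-0.0177, 0.0085], [-0.0224, 0.0132], [-0.0261, 0.0187], [-0.0289, 0.0247], [-0.0305, 0.0311], [-0.031, 0.0377]]
3.151 [[0.002, 0.0117], [0.0075, 0.0223], [0.016, 0.0306], [0.0266, 0.0359], [0.0384, 0.0376], [0.0501, 0.0357], [0.0606, 0.0302], [0.069, 0.0217]]
5.665 [[0.0053, -0.0106], [0.007, -0.0224], [0.0051, -0.0341], [-0.0004, -0.0447], [-0.0089, -0.053], [-0.0196, -0.0583], [-0.0313, -0.06], [-0.043, -0.0581]]
8.178 [[-0.0095, 0.0047], [-0.0173, 0.0119], [-0.0228, 0.0209], [-0.0256, 0.0311], [-0.0255, 0.0417], [-0.0225, 0.0518], [-0.0168, 0.0607], [-0.0089, 0.0677]]
10.412 [[0.0034, 0.002], [0.0071, 0.0037], [0.0108, 0.0049], [0.0147, 0.0058], [0.0187, 0.0062], [0.0226, 0.0063], [0.0266, 0.0059], [0.0305, 0.0051]]
```

Emit:
move_arm --pt "0.005 0 -0.0064 0.0018 0 0 0" --pt "0.005 0 -0.0124 0.0046 0 0 0" --pt "0.005 0 -0.0177 0.0085 0 0 0" --pt "0.005 0 -0.0224 0.0132 0 0 0" --pt "0.005 0 -0.0261 0.0187 0 0 0" --pt "0.005 0 -0.0289 0.0247 0 0 0" --pt "0.005 0 -0.0305 0.0311 0 0 0" --pt "0.005 0 -0.031 0.0377 0 0 0"

```text
time: 25.08
position: [0.4739, -0.1281, 0.0683]
eef_rot: [179.6, 0.1, -164.9]
contact_force: [1.1, 13.5, 4.5]
finger_gap: 0.0132
grip_force: 59.0
```

Emit:
move_arm --pt "0.005 0 0.004 0.0117 0 0 0" --pt "0.005 0 0.0105 0.0223 0 0 0" --pt "0.005 0 0.019 0.0306 0 0 0" --pt "0.005 0 0.0296 0.0359 0 0 0" --pt "0.005 0 0.0414 0.0376 0 0 0" --pt "0.005 0 0.0531 0.0357 0 0 0" --pt "0.005 0 0.0636 0.0302 0 0 0" --pt "0.005 0 0.072 0.0217 0 0 0"

```text
time: 25.75
position: [0.4574, -0.0627, 0.0476]
eef_rot: [-179.8, 0.1, -165.1]
contact_force: [5.3, -3.2, -4.9]
finger_gap: 0.0131
grip_force: 58.9
```

```bash
cat >> h.py <<'E'
def vy():
    s,q=cur(); d=s[0]-np.array([.600,-.0585,0]); c,w=np.cos(np.radians(15)),np.sin(np.radians(15)); f=np.array(q["contact_force"])
    print(round(q["time"],2),"vise xyz",np.round([c*d[0]+w*d[1],-w*d[0]+c*d[1],d[2]],4),"F",np.round([c*f[0]+w*f[1],-w*f[0]+c*f[1],f[2]],1),"rot",np.round(s[1],1),"gap",round(q["finger_gap"],4))
    return -w*d[0]+c*d[1],d[2]
E
python3 -c "
from h import *
vy()"
```

```text
25.75 vise xyz [-0.1388  0.0328  0.0476] F [ 4.3 -4.5 -4.9] rot [-1.798e+02  1.000e-01 -1.651e+02] gap 0.0131
```

Emit:
move_arm --pt "0.005 0 0.0053 -0.0106 0 0 0" --pt "0.005 0 0.007 -0.0224 0 0 0" --pt "0.005 0 0.0051 -0.0341 0 0 0" --pt "0.005 0 -0.0004 -0.0447 0 0 0" --pt "0.005 0 -0.0089 -0.053 0 0 0" --pt "0.005 0 -0.0196 -0.0583 0 0 0" --pt "0.005 0 -0.0313 -0.06 0 0 0" --pt "0.005 0 -0.043 -0.0581 0 0 0"

```text
time: 26.42
position: [0.4677, -0.1036, 0.1075]
eef_rot: [-180.0, 0.1, -165.0]
contact_force: [-0.8, 4.1, 2.2]
finger_gap: 0.0128
grip_force: 59.8
```

```bash
python3 -c "
from h import *
vy()
a=get_image('scene');get_image('top')
for c in('top','scene'):
  for q in('moulding','jaw','fixed_jaw'): print(c,q,[(np.round(d['location'],4),round(d['conf'],2)) for d in spot_point(c,q)[:1]])
"
```

```text
26.42 vise xyz [-0.1394 -0.0093  0.1075] F [0.2 4.2 2.2] rot [-1.80e+02  1.00e-01 -1.65e+02] gap 0.0128
top moulding [(array([ 0.6571, -0.0455,  0.0623]), 0.74)]
top jaw [(array([ 0.6443, -0.044 ,  0.0585]), 0.91)]
top fixed_jaw [(array([ 0.6701, -0.0375,  0.0615]), 0.61)]
scene moulding [(array([ 0.6528, -0.0424,  0.0615]), 0.64)]
scene jaw []
scene fixed_jaw [(array([ 0.377 ,  0.1673, -0.0057]), 0.75)]
```

Emit:
move_arm --pt "0.005 0 -0.0095 0.0047 0 0 0" --pt "0.005 0 -0.0173 0.0119 0 0 0" --pt "0.005 0 -0.0228 0.0209 0 0 0" --pt "0.005 0 -0.0256 0.0311 0 0 0" --pt "0.005 0 -0.0255 0.0417 0 0 0" --pt "0.005 0 -0.0225 0.0518 0 0 0" --pt "0.005 0 -0.0168 0.0607 0 0 0" --pt "0.005 0 -0.0089 0.0677 0 0 0"

```text
time: 27.48
position: [0.4696, -0.1097, 0.0379]
eef_rot: [179.8, 0.2, -165.0]
contact_force: [-3.7, 10.2, 29.0]
finger_gap: 0.0133
grip_force: 62.5
```

```bash
python3 -c "
from h import *
y,z=vy(); print(np.arctan2(z+.007-.078,y-.003)+4*np.pi)
"
```

```text
27.48 vise xyz [-0.1392 -0.0157  0.0379] F [-0.9 10.8 29. ] rot [ 179.8    0.2 -165. ] gap 0.0133
10.48181060405034
```

Emit:
move_arm --pt "0.005 0 0.0023 0.0004 0 0 0" --pt "0.005 0 0.0046 0.0008 0 0 0" --pt "0.005 0 0.0071 0.0017 0 0 0" --pt "0.005 0 0.0096 0.0025 0 0 0" --pt "0.005 0 0.0121 0.0032 0 0 0" --pt "0.005 0 0.0147 0.0038 0 0 0" --pt "0.005 0 0.0173 0.0041 0 0 0" --pt "0.005 0 0.02 0.0042 0 0 0"

```text
time: 28.15
position: [0.4656, -0.0951, 0.034]
eef_rot: [-179.6, 0.1, -165.1]
contact_force: [1.2, -5.3, 2.7]
finger_gap: 0.0131
grip_force: 60.0
```

```bash
python3 -c "
from h import *
y,z=vy(); print(np.arctan2(z+.007-.078,y-.003)+4*np.pi)
"
```

```text
28.15 vise xyz [-0.1393 -0.0006  0.034 ] F [-0.2 -5.5  2.7] rot [-1.796e+02  1.000e-01 -1.651e+02] gap 0.0131
10.899153705694971
```

Emit:
move_arm --pt "0.005 0 0.0033 0.0001 0 0 0" --pt "0.005 0 0.0066 -0.0001 0 0 0" --pt "0.005 0 0.0099 -0.0006 0 0 0" --pt "0.005 0 0.0115 -0.0009 0 0 0" --pt "0.005 0 0.0131 -0.0013 0 0 0" --pt "0.005 0 0.0147 -0.0019 0 0 0" --pt "0.005 0 0.0163 -0.0024 0 0 0" --pt "0.005 0 0.0163 -0.0024 0 0 0"

```text
time: 28.82
position: [0.4616, -0.0792, 0.0359]
eef_rot: [-179.6, 0.1, -165.1]
contact_force: [4.1, -5.9, -2.1]
finger_gap: 0.013
grip_force: 59.6
```

```bash
python3 -c "
from h import *
y,z=vy(); print(np.arctan2(z+.007-.078,y-.003)+4*np.pi)
a=get_image('top');b=get_image('scene')
for c in('top','scene'):
  for q in('moulding','jaw','fixed_jaw'): print(c,q,[(np.round(d['location'],4),round(d['conf'],2)) for d in spot_point(c,q)[:1]])
V=([.600,-.0585,0],15);Y=(0,255,255)
P=[(fr(*V,box(75,102,-50,50,92)),Y)]
o=np.zeros((500,800,3),np.uint8)
p=crop(a,300,135,390,255,4,[]);q=crop(b,262,140,352,260,4,[]); o[:480,:360]=p;o[:480,380:740]=q
cv2.imwrite('pics/v3.png',o)
"
```

```text
28.82 vise xyz [-0.139   0.0158  0.0359] F [ 2.4 -6.7 -2.1] rot [-1.796e+02  1.000e-01 -1.651e+02] gap 0.013
11.345105613537541
top moulding [(array([ 0.6632, -0.0407,  0.0608]), 0.66)]
top jaw [(array([ 0.6549, -0.0427,  0.0601]), 0.84)]
top fixed_jaw [(array([ 0.6736, -0.0353,  0.0606]), 0.82)]
scene moulding [(array([ 0.6593, -0.0387,  0.0647]), 0.8)]
scene jaw [(array([ 0.4614, -0.0829,  0.0409]), 0.15)]
scene fixed_jaw [(array([ 0.6755, -0.0422,  0.0588]), 0.75)]
```

Emit:
move_arm --pt "0.005 0 0.001 -0.0003 0 0 0" --pt "0.005 0 0.0019 -0.0007 0 0 0" --pt "0.005 0 0.0028 -0.0011 0 0 0" --pt "0.005 0 0.0037 -0.0016 0 0 0" --pt "0.005 0 0.0046 -0.002 0 0 0" --pt "0.005 0 0.0054 -0.0025 0 0 0" --pt "0.005 0 0.0054 -0.0025 0 0 0" --pt "0.005 0 0.0054 -0.0025 0 0 0"

```text
time: 29.88
position: [0.4604, -0.0746, 0.038]
eef_rot: [-179.6, 0.1, -165.1]
contact_force: [4.8, -7.5, -7.9]
finger_gap: 0.0129
grip_force: 59.1
```

```bash
python3 -c "
from h import *
y,z=vy(); print(np.arctan2(z+.007-.078,y-.003)+4*np.pi)
"
```

```text
29.88 vise xyz [-0.139   0.0206  0.038 ] F [ 2.7 -8.5 -7.9] rot [-1.796e+02  1.000e-01 -1.651e+02] gap 0.0129
11.48440829950263
```

View pics/v3.png

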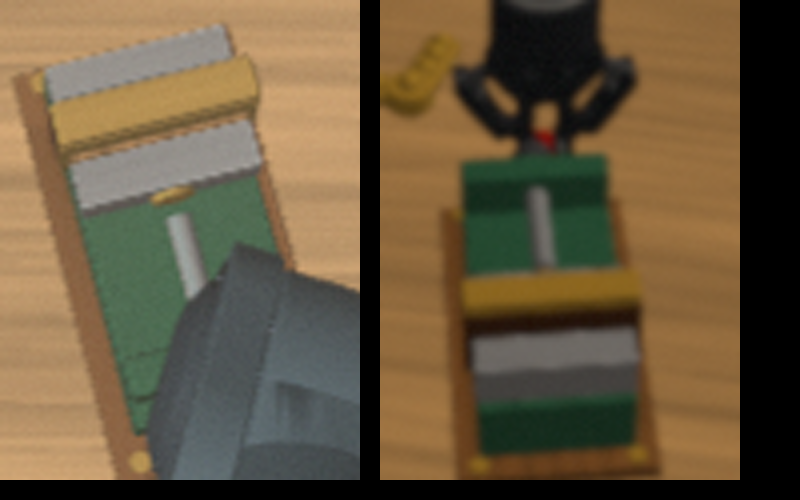

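Emit:
move_arm --pt "0.005 0 0.0009 -0.0005 0 0 0" --pt "0.005 0 0.0017 -0.001 0 0 0" --pt "0.005 0 0.0025 -0.0015 0 0 0" --pt "0.005 0 0.0033 -0.002 0 0 0" --pt "0.005 0 0.0033 -0.002 0 0 0" --pt "0.005 0 0.0033 -0.002 0 0 0" --pt "0.005 0 0.0033 -0.002 0 0 0" --pt "0.005 0 0.0033 -0.002 0 0 0"

```text
time: 30.55
position: [0.4597, -0.0718, 0.0397]
eef_rot: [-179.5, 0.0, -165.1]
contact_force: [6.2, -9.1, -11.0]
finger_gap: 0.0131
grip_force: 58.8
```

```bash
python3 -c "
from h import *
y,z=vy(); print(np.arctan2(z+.007-.078,y-.003)+4*np.pi)
"
```

```text
30.55 vise xyz [-0.139   0.0235  0.0397] F [  3.6 -10.3 -11. ] rot [-179.5    0.  -165.1] gap 0.0131
11.575575790476309
```

```bash
python3 -c "
from h import *
a=get_image('top')['frame']; cv2.imwrite('pics/raw1.png',a)
v3=cv2.imread('pics/v3.png')[:480,:360]; b=cv2.resize(a[135:255,300:390],None,fx=4,fy=4,interpolation=cv2.INTER_CUBIC)
g=lambda i:cv2.cvtColor(i,cv2.COLOR_BGR2GRAY).astype(np.float32)
for n,(x0,y0,x1,y1) in dict(jaw=(80,150,230,215),fixed=(50,30,230,80)).items():
    p,q=g(v3)[y0:y1,x0:x1],g(b)[y0:y1,x0:x1]; w=cv2.createHanningWindow((x1-x0,y1-y0),cv2.CV_32F); print(n,np.array(cv2.phaseCorrelate(p,q,w)[0])/4)
"
```

```text
jaw [-1.02680406  0.00565103]
fixed [0.00294697 0.05252359]
```

Emit:
move_arm --pt "0.005 0 0.0008 -0.0005 0 0 0" --pt "0.005 0 0.0016 -0.001 0 0 0" --pt "0.005 0 0.0024 -0.0015 0 0 0" --pt "0.005 0 0.0032 -0.0021 0 0 0" --pt "0.005 0 0.0032 -0.0021 0 0 0" --pt "0.005 0 0.0032 -0.0021 0 0 0" --pt "0.005 0 0.0032 -0.0021 0 0 0" --pt "0.005 0 0.0032 -0.0021 0 0 0"

```text
time: 31.27
position: [0.459, -0.0691, 0.0416]
eef_rot: [-179.5, 0.0, -165.1]
contact_force: [7.7, -10.5, -14.5]
finger_gap: 0.0129
grip_force: 58.6
```

```bash
python3 -c "
from h import *
y,z=vy(); print(np.arctan2(z+.007-.078,y-.003)+4*np.pi)
a=get_image('top')['frame']; cv2.imwrite('pics/raw2.png',a)
v3=cv2.imread('pics/v3.png')[:480,:360]; b=cv2.resize(a[135:255,300:390],None,fx=4,fy=4,interpolation=cv2.INTER_CUBIC)
g=lambda i:cv2.cvtColor(i,cv2.COLOR_BGR2GRAY).astype(np.float32)
for n,(x0,y0,x1,y1) in dict(jaw=(80,150,230,215),fixed=(50,30,230,80)).items():
    p,q=g(v3)[y0:y1,x0:x1],g(b)[y0:y1,x0:x1]; w=cv2.createHanningWindow((x1-x0,y1-y0),cv2.CV_32F); print(n,np.array(cv2.phaseCorrelate(p,q,w)[0])/4)
"
```

```text
31.27 vise xyz [-0.1389  0.0263  0.0416] F [  4.7 -12.1 -14.5] rot [-179.5    0.  -165.1] gap 0.0129
11.664571493541038
jaw [-0.1182406   0.00377863]
fixed [0.01420675 0.00833381]
```

Emit:
move_arm --pt "0.005 0 -0.002 0.0012 0 0 0" --pt "0.005 0 -0.004 0.0025 0 0 0" --pt "0.005 0 -0.0055 0.0035 0 0 0" --pt "0.005 0 -0.0055 0.0035 0 0 0" --pt "0.03 0 -0.0055 0.0035 0 0 0" --pt "0.05 0 -0.0055 0.0035 0 0 0" --pt "0.05 0 -0.0055 0.0035 0 0 0" --pt "0.05 0 -0.0055 0.0035 0 0 0"

```text
time: 31.98
position: [0.4569, -0.0701, 0.0386]
eef_rot: [179.9, -0.1, -165.0]
contact_force: [-0.8, -0.2, 0.9]
finger_gap: 0.0499
grip_force: 0.0
```

Emit:
move_arm --pt "0.05 0 0 0 0 0 0" --pt "0.05 0 0 -0.01 0 0 0" --pt "0.05 0 0 -0.03 0 0 0" --pt "0.05 0 0 -0.055 0 0 0" --pt "0.05 0 0 -0.085 0 0 0" --pt "0.05 0 0 -0.115 0 0 0" --pt "0.05 0 0 -0.14 0 0 0" --pt "0.05 0 0 -0.15 0 0 0"

```text
time: 32.65
position: [0.4596, -0.0708, 0.193]
eef_rot: [-179.8, 0.3, -165.0]
contact_force: [0.1, 0.2, 0.1]
finger_gap: 0.0497
grip_force: 0.0
```

```bash
python3 -c "
from h import *
vy()
im=get_image('top');a=im['frame']; cv2.imwrite('pics/raw3.png',a); get_image('scene')
for c in('top','scene'):
  for q in('moulding','jaw','fixed_jaw','crank_grip','jar','ornament'): print(c,q,[(np.round(d['location'],4),round(d['conf'],2)) for d in spot_point(c,q)[:1]])
v3=cv2.imread('pics/v3.png')[:480,:360]; b=cv2.resize(a[135:255,300:390],None,fx=4,fy=4,interpolation=cv2.INTER_CUBIC)
g=lambda i:cv2.cvtColor(i,cv2.COLOR_BGR2GRAY).astype(np.float32)
for n,(x0,y0,x1,y1) in dict(jaw=(80,150,230,215),fixed=(50,30,230,80),mould=(50,60,250,150)).items():
    p,q=g(v3)[y0:y1,x0:x1],g(b)[y0:y1,x0:x1]; w=cv2.createHanningWindow((x1-x0,y1-y0),cv2.CV_32F); print(n,np.array(cv2.phaseCorrelate(p,q,w)[0])/4)
"
```

```text
32.65 vise xyz [-0.1388  0.0245  0.193 ] F [0.2 0.1 0.1] rot [-179.8    0.3 -165. ] gap 0.0497
top moulding [(array([ 0.6597, -0.0431,  0.0621]), 0.89)]
top jaw [(array([ 0.6519, -0.0398,  0.0616]), 0.75)]
top fixed_jaw [(array([ 0.6753, -0.0356,  0.0615]), 0.69)]
top crank_grip []
top jar [(array([0.5272, 0.2598, 0.0073]), 0.62)]
top ornament []
scene moulding [(array([ 0.6608, -0.0401,  0.0626]), 0.75)]
scene jaw []
scene fixed_jaw [(array([ 0.6732, -0.0429,  0.0602]), 0.63)]
scene crank_grip [(array([0.5332, 0.2559, 0.0067]), 0.73)]
scene jar [(array([0.5332, 0.2577, 0.0064]), 0.6)]
scene ornament [(array([ 3.717e-01, -1.942e-01, -1.000e-04]), 0.93)]
jaw [-0.05186986 -0.02847994]
fixed [-0.046533    0.03295807]
mould [ 0.10937884 -0.00341797]
```

```bash
python3 -c "
from station import r
print(r.close_job())"
```

```text
the job is handed in; nothing more can be done
None
```

The job is handed in at about 33 s of the 72 s. The red jar stands upright in the crate's empty compartment, and the moulding stands gilt edge up in the vise, cranked to the jaw's stop against the fixed jaw. The images and force readings agree with that, but no judging result was returned.

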